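# Fit a circuit module with the knife switch open

### The arm

A 7-joint arm with a two-finger parallel gripper is mounted at the origin on the work surface. World frame = base frame: x ahead of the robot, y to its left, z up, the work surface at z = 0. Lengths are in mm, angles in degrees, forces in N, time in s.
With the tool pointing down it reaches from about 425 to 875 mm from the base axis. Payload 8.4 kg.
Tool frame: the origin (TCP) lies on the mounting face of the last link; the fingertips stand 173 mm ahead of it and the grasp point (between the pads) lies 155 mm ahead of it; z points along the fingers, y is the direction in which the jaws open and shut (so a half turn about z gives the same grasp; the last joint's range is limited). The gripper opens to 85 mm and grips with 20 to 120 N. Pads are 22 mm wide; open, the fingers measure 114 mm over their backs; the gripper's body (76 mm by 85 mm) begins 54 mm behind the grasp point. The pads swing forward as they close: fully open they stand 13 mm farther back than shut.
Start: joints at [-76.902, 19.091, 2.286, 83.961, -0.768, 76.965, -3.352], TCP at [209.278, 615.367, 404.708] pointing down, gripper open.
Joint ranges: [-147.57, 147.57], [-21.85, 119.76], [-74.77, 79.35], [14.55, 137.4], [-85.83, 265.84], [4.83, 119.75], [-152.11, 152.11]. Speed limits (degrees/s): [127.2, 127.2, 159.86, 159.86, 180, 180, 180].

### API

Orientations are given as a 3x3 rotation matrix whose columns are the frame's x, y, z axes.
In Python, from cell import read_state, vision, ctrl gives the robot as it stands. The module is installed in compiled form; this text tells all that it offers.
- The arm moves only by the tool drive_tool, never from a script. Its argument "increments" is a list of rows, each an object with "hand": the closure, from 0 (fully open) to 1 (shut); "linear": the shift along the tool's x, y, z in mm, a list of three; "turn": the turn about the tool's z in degrees. In form: [{"hand": hand, "linear": [x, y, z], "turn": turn}, ...]. A call has 1 to 8 rows; each row shifts and turns the commanded pose from where the row before left it, along the tool's axes as they then stand; what a row does not reach is not made up. A row lasts 1/8 s, in which the tool goes at most 62.5 mm and 10.7 degrees, less where a joint would pass 70% of its speed; a pose out of reach is approached as far as the arm can. A call with a gripper value outside its range is refused whole. The fingers move at their own pace and stop on an object; "newtons" is the grip in N (left out, the last holds). Time passes only in rows, so rows that do not move let the fingers close. It gives the time, the measured TCP pose, the force and the opening at its end, in the units of the state.
- read_state(): the state, without advancing time (a new reading comes with each control period).
- vision.camera(name): name is "side" or "top" or "wrist"; returns a dict with "color" (400x640x3 uint8, red, green, blue), "fovy" (degrees; the focal length in pixels is half the picture's height over the tangent of half this angle, whatever the lens; pixels are square), "cx", "cy" (the principal point, pixels), "D" ([k1, k2, p1, p2, k3] as OpenCV has them; the pictures are not rectified), "eye" and "attitude" of the camera in the world; the wrist camera has in their place "tool_from_camera" (4x4, takes a point from camera to tool coordinates, whose origin is the TCP and whose axes are the flange's). Camera axes: x right, y up, looking along -z (the intrinsics and any distortion apply to the point x, -y, -z); pixel columns grow to the right and rows downward; lengths in mm; the calibration is good to about 2 mm. A picture is of the moment at which its call begins: read the wrist's pose just before it. There is no depth.
- ctrl.sign_off(): hands the job in, once; it reports no verdict.
The state is a dict: "clock": time; "q": joint angles; "dq": joint speeds; "tau": joint torques, N m; "ee_pos": TCP position; "tool_rot": TCP orientation; "contact_force": force on the tool from outside, world axes, zero at the start; "torque": the same for the moment, N m; "width": finger opening in mm.
Only numpy, scipy, OpenCV 4.12 (cv2) and the standard library are available. Lean on these libraries where they do the work, as an engineer would, in place of code of your own. Each camera call takes 0.05 s, during which the arm holds its last target.

### The job

Make the demonstration circuit safe by throwing the red-handled knife switch fully off, so that it stays leaning back past upright. With the switch off, clip the loose red module down into the empty holder until both yellow catches have snapped back over its base, and let go of it; then close the switch again, pressing the handle fully home. Leave the blue module and all the other things on the bench where they are.

Things in the scene. Friction and masses are not known exactly. Their poses are not given: they have to be found in the camera images.
- switch_base: Fixed white base of the two-blade knife switch, 150 x 110 x 18 mm, carrying brass hinge posts, copper jaws and blades. Origin: centre of its underside, on the bench. Its x axis points from the handle end to the hinge end, its y axis is along the hinge, z up. Place and yaw vary.
- knife_hinge (a point): Point on the hinge axis of the blades, midway between them: 50 mm along +x of the base's origin and 52 mm above the bench.
- knife_grip (a point): Middle of the red round switch handle: 22 mm across, 50 mm long (125 to 175 mm from the hinge axis), this point 148 mm from the axis. A black cross-bar 76 mm wide joins the blades 95 to 121 mm from the hinge. When on, the handle lies level, 52 mm above the bench, overhanging the base's handle end. The point turns with it; its x axis points from handle to hinge.
- knife (a joint): Angle of handle and blades, rad: 0 on, home in the jaws, level; 1.57 upright; 2.0 off, leaning back at the stop. It swings up and over towards the hinge end. A spring drives it from mid-swing (1.0) to the nearer end: up to 11 N at mid-handle. Let go, friction may hold it up to 0.15 rad short of an end, so it must be pressed home (4 to 8 N, rigid stop).
- red_module: Loose component module, about 0.18 kg: red base 100 (x) x 44 (y) x 24 mm high, with a white block 60 (x) x 26 (y) x 30 mm on its middle to grip by; 54 mm high in all. Origin: centre of its underside; z up. Alike both ways round.
- holder_empty: Grey fixed holder without a module, floor plate 170 (x) x 80 (y) x 10 mm; origin: centre of its underside, on the bench. Side guides along x stand 48 mm apart (inner faces), 22 mm high, with flared lips above to about 36 mm high. At both x ends is a yellow sprung catch. The empty and the full holder change places.
- holder_empty_seat (a point): Where the origin of the red module's underside must come: centre of the empty holder's floor, 10 mm above the bench. The module's x axis lies along the holder's x axis, either way round.
- catch_near (a joint): Outward slide of the yellow catch at the -x end of the empty holder, m: 0 shut, 0.009 fully open. Its hook reaches 5 mm over the end of the seated module's base, 1.5 mm above it. Over the hook a ramp rises outward to 53 mm above the bench: a module pushed straight down wedges both catches open (8 to 20 N in all), and they spring shut over its base at the bottom.
- catch_far (a joint): The same for the catch at the +x end of the empty holder.
- blue_module: A module like the red one but with a blue base, already clipped in the other holder; origin: centre of its underside. Leave it.
- jar: Glass jar, 68 mm across, 110 mm high, a bystander; origin: centre of its underside.
- wash_bottle: White plastic bottle, 64 mm across, 170 mm high, a bystander; origin: centre of its underside.
- beaker: Open glass beaker, 72 mm across, 90 mm high, a bystander; origin: centre of its underside.
- screwdriver: Screwdriver with an orange handle, 180 mm long, lying along its x axis on the bench between the module and the switch, a bystander.
- sponge: Brown board sponge, 90 x 55 x 30 mm, lying on a notebook, a bystander; origin: centre of its underside.

How it is judged:
By the outcome, as a careful person would: the job done as asked, in the order asked, and still so for the second after the job is handed in, with the robot touching nothing.
It also fails if it takes over 72 s, if anything falls off the work surface, if the arm or the gripper's body presses on something with over 40 N, if the wrist force passes 120 N, or if a joint passes its speed limit or range.

## Working session

There is one attempt and no reset: what is moved stays moved. The work goes in short steps, Python scripts to look and compute and a tool call to move; the robot and the scene stay as the last step left them, time stands still between calls to the robot, and variables do not carry over. Pictures are saved under pics/ and viewed, and the job is handed in when it is done.

Besides the shell and the picture viewer there is one more tool, called in YAML: its name, and indented under it one key for each argument. drive_tool: Moves the arm, as the interface text tells. Its arguments: {"type":"object","properties":{"increments":{"type":"array"},"newtons":{"type":"number"}},"required":["increments"]}

```bash
mkdir -p pics; cat > h.py <<'E'
from cell import read_state, vision, ctrl
import numpy as np, cv2
def K(c):
    f=200/np.tan(np.radians(c['fovy'])/2)
    return np.array([[f,0,c['cx']],[0,f,c['cy']],[0,0,1.]])
def pose(c,st=None):
    if 'eye' in c: return np.array(c['eye'],float),np.array(c['attitude'],float)
    T=np.array(c['tool_from_camera']);R=np.array(st['tool_rot']);p=np.array(st['ee_pos'])
    return p+R@T[:3,3],R@T[:3,:3]
def onplane(c,uv,z,st=None):
    uv=np.array(uv,float).reshape(-1,1,2)
    n=cv2.undistortPoints(uv,K(c),np.array(c['D'],float)).reshape(-1,2)
    e,R=pose(c,st)
    d=np.c_[n[:,0],-n[:,1],-np.ones(len(n))]@R.T
    return e+d*((z-e[2])/d[:,2])[:,None]
def proj(c,P,st=None):
    e,R=pose(c,st); q=(np.array(P,float).reshape(-1,3)-e)@R
    q=q*[1,-1,-1]
    return cv2.projectPoints(q,np.zeros(3),np.zeros(3),K(c),np.array(c['D'],float))[0].reshape(-1,2)
def snap(name,fn):
    st=read_state(); c=vision.camera(name)
    cv2.imwrite('pics/'+fn,c['color'][:,:,::-1]); return c,st
E
python3 - <<'E'
from h import *
import pickle
d={}
for n in['top','side','wrist']:
    c,st=snap(n,n+'0.png'); d[n]=(c,st)
    print(n,{k:v for k,v in c.items() if k!='color'})
pickle.dump(d,open('v0.pkl','wb'))
print(st)
E
```

```text
top {'fovy': 56.70150116433678, 'cx': 313.7908313077983, 'cy': 198.58176346513469, 'D': array([0.0170917, 0.       , 0.       , 0.       , 0.       ]), 'eye': array([ 403.28188755,  -27.06274744, 1228.85959909]), 'attitude': array([[-0.01492297,  0.98785732, -0.15464545],
       [-0.99953633, -0.01884359, -0.02391748],
       [-0.02654113,  0.15421683,  0.98768048]])}
side {'fovy': 46.11866100951487, 'cx': 316.1126474421675, 'cy': 200.86621933565957, 'D': array([-0.04784316,  0.        ,  0.        ,  0.        ,  0.        ]), 'eye': array([   56.69194013, -1055.40302568,  1153.98600332]), 'attitude': array([[ 0.89090713,  0.3151319 , -0.32707243],
       [-0.45411776,  0.60561558, -0.65345759],
       [-0.00784517,  0.73069943,  0.68265423]])}
wrist {'fovy': 63.068511724362075, 'cx': 322.0546380973127, 'cy': 200.33577025123296, 'D': array([-0.06731918,  0.        ,  0.        ,  0.        ,  0.        ]), 'tool_from_camera': array([[ 1.89944837e-04,  9.44208833e-01,  3.29347299e-01,
         8.53410807e+01],
       [ 9.99999929e-01, -7.21567367e-05, -3.69864262e-04,
        -8.8511
[... 277 characters left out ...]
76724717,  76.96653691,  -3.35222082]), 'dq': array([ 0.00454569, -0.17699237,  0.04054709, -0.06557595, -0.04241267,
       -0.03556958,  0.03656816]), 'tau': array([ 4.61954100e-03, -6.60003018e+01,  1.37083959e+00, -4.06466532e+01,
        1.72168604e-02,  8.98818893e-03, -7.03152386e-05]), 'ee_pos': array([209.22281984, 615.22689404, 403.92833114]), 'tool_rot': array([[-9.46750581e-01,  3.21967694e-01, -3.76810384e-04],
       [ 3.21967900e-01,  9.46749540e-01, -1.40741718e-03],
       [-9.63978070e-05, -1.45379388e-03, -9.99998939e-01]]), 'contact_force': array([-0.3909853 ,  0.32457388,  0.21682516]), 'torque': array([-0.02737135, -0.00809935, -0.0090638 ]), 'width': 85.60544189003406}
```

View pics/top0.png

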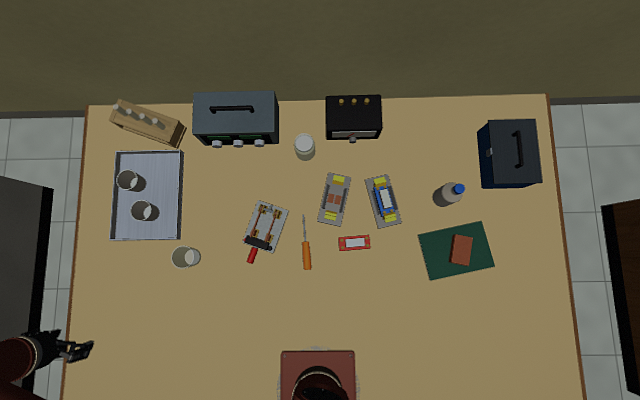

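View pics/side0.png

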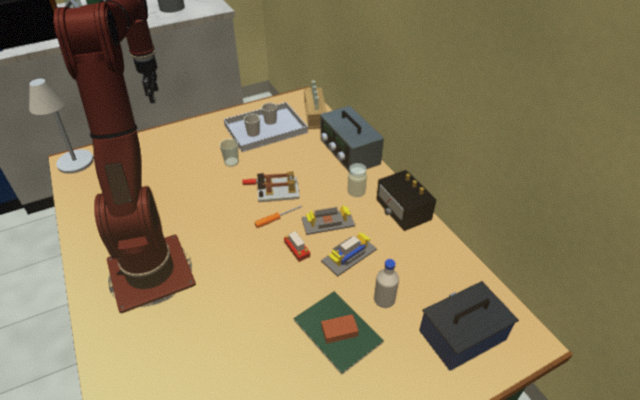

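```bash
python3 - <<'E'
from h import *
import pickle
d=pickle.load(open('v0.pkl','rb'));c,st=d['top']
im=cv2.resize(c['color'][150:300,160:480,::-1],None,fx=2.5,fy=2.5,interpolation=cv2.INTER_CUBIC);cv2.imwrite('pics/topz.png',im)
for n,uv,z in[('handle',(252,256),52),('swbase',(267,227),18),('hold',(335,199),10),('full',(383,201),10),('mod',(355,243),40),('screw',(306,245),15),('jar',(304,147),0),('beaker',(186,257),0),('bottle',(449,195),80)]: print(n,onplane(c,uv,z)[0].round())
E
```

```text
handle [408. 199.  52.]
swbase [502. 157.  18.]
hold [591. -68.  10.]
full [ 582. -226.   10.]
mod [ 444. -127.   40.]
screw [441.  30.  15.]
jar [776.  34.   0.]
beaker [409. 427.   0.]
bottle [ 586. -419.   80.]
```

View pics/topz.png

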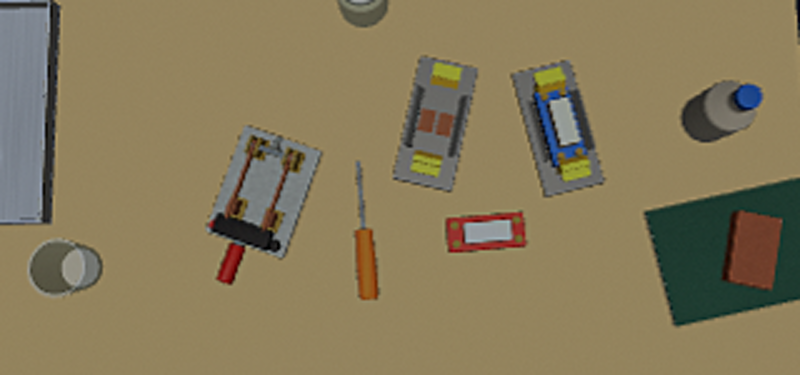

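drive_tool:
  increments:
    - {"hand": 0, "linear": [-37.5, -34, 0], "turn": 0}
    - {"hand": 0, "linear": [-37.5, -34, 0], "turn": 0}
    - {"hand": 0, "linear": [-37.5, -34, 0], "turn": 0}
    - {"hand": 0, "linear": [-37.5, -34, 0], "turn": 0}
    - {"hand": 0, "linear": [-37.5, -34, 0], "turn": 0}
    - {"hand": 0, "linear": [-37.5, -34, 0], "turn": 0}
    - {"hand": 0, "linear": [-37.5, -34, 0], "turn": 0}
    - {"hand": 0, "linear": [-37.5, -34, 0], "turn": 0}

```text
clock: 1.15
ee_pos: [406.2, 259.6, 404.7]
tool_rot: [[-0.947, 0.322, -0.0], [0.322, 0.947, 0.0], [0.0, 0.0, -1.0]]
contact_force: [-0.1, 0.6, -0.3]
width: 85.4
```

drive_tool:
  increments:
    - {"hand": 0, "linear": [-37.5, -34, 0], "turn": 0}
    - {"hand": 0, "linear": [-37.5, -34, 0], "turn": 0}
    - {"hand": 0, "linear": [0, 0, 0], "turn": 0}
    - {"hand": 0, "linear": [0, 0, 0], "turn": 0}

```text
clock: 1.65
ee_pos: [454.6, 173.1, 404.6]
tool_rot: [[-0.947, 0.322, -0.0], [0.322, 0.947, 0.0], [0.0, -0.0, -1.0]]
contact_force: [-0.2, 0.3, -0.6]
width: 85.6
```

```bash
python3 - <<'E'
from h import *
import pickle
c,st=snap('wrist','w1.png'); pickle.dump((c,st),open('w1.pkl','wb'))
print(st['clock'],st['ee_pos'],st['tool_rot'].round(4),st['q'].round(1))
E
```

```text
1.65 [454.58316993 173.06885343 404.56326151] [[-9.467e-01  3.221e-01 -5.000e-04]
 [ 3.221e-01  9.467e-01  1.000e-04]
 [ 5.000e-04 -0.000e+00 -1.000e+00]] [-49.2  -1.   23.1 107.    0.4  73.9  45. ]
```

View pics/w1.png

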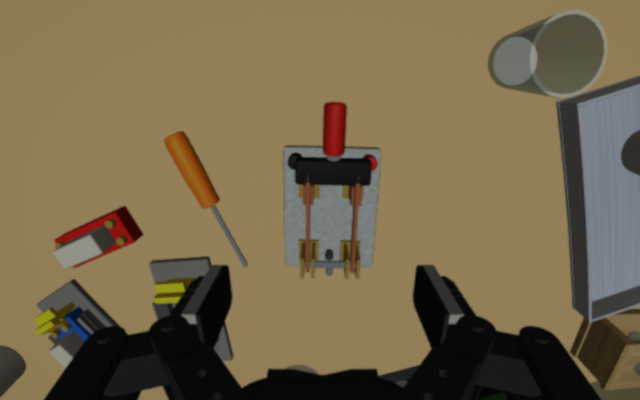

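```bash
python3 - <<'E'
from h import *
import pickle
c,st=pickle.load(open('w1.pkl','rb'))
im=c['color'];hsv=cv2.cvtColor(im,cv2.COLOR_RGB2HSV)
m=(((hsv[...,0]<6)|(hsv[...,0]>174))&(hsv[...,1]>170)&(hsv[...,2]>60)).astype(np.uint8)
cs,_=cv2.findContours(m,0,2)
for k in cs:
    if cv2.contourArea(k)>150: print(cv2.contourArea(k),cv2.minAreaRect(k))
k=max([k for k in cs if 300<cv2.boundingRect(k)[0]<350],key=cv2.contourArea)
vx,vy,x0,y0=cv2.fitLine(k,cv2.DIST_L2,0,.01,.01).ravel();ys=k[:,0,1]
ends=[(x0+vx/vy*(y-y0),y) for y in(ys.min(),ys.max())]
E=onplane(c,ends,52,st);print(ends,E,np.degrees(np.arctan2(*(E[1]-E[0])[1::-1])))
# base: light gray
g=((hsv[...,1]<45)&(hsv[...,2]>90)).astype(np.uint8);g[:, :270]=0;g[:,395:]=0
g=cv2.morphologyEx(g,cv2.MORPH_CLOSE,np.ones((15,15)))
cs,_=cv2.findContours(g,0,2);k=max(cs,key=cv2.contourArea);ap=cv2.approxPolyDP(k,5,True)[:,0];print(ap)
B=onplane(c,cv2.convexHull(k).reshape(-1,2),18,st)[:,:2].astype(np.float32);r=cv2.minAreaRect(B);print(r);print(cv2.boxPoints(r))
E
```

```text
728.0 ((94.10615539550781, 239.63356018066406), (35.66981506347656, 72.33275604248047), 65.55604553222656)
972.5 ((334.05206298828125, 128.90725708007812), (20.453014373779297, 52.22653579711914), 2.726310968399048)
[(np.float64(337.1789795127843), np.int32(103)), (np.float64(332.79944383773545), np.int32(155))] [[391.33112646 208.97576012  52.        ]
 [437.71615512 189.32085922  52.        ]] -22.96401155175514
[[285 147]
 [286 264]
 [326 267]
 [330 274]
 [332 267]
 [343 267]
 [339 242]
 [359 240]
 [361 266]
 [369 266]
 [380 151]
 [346 148]
 [341 156]
 [326 156]
 [322 148]]
((511.2491455078125, 162.55812072753906), (107.50658416748047, 159.74301147460938), 69.94584655761719)
[[417.7879   139.45255 ]
 [567.8455    84.675354]
 [604.7104   185.6637  ]
 [454.65277  240.44089 ]]
```

drive_tool:
  increments:
    - {"hand": 0, "linear": [0, 0, 0], "turn": 1.5}
    - {"hand": 0, "linear": [22.5, 5, 30], "turn": 0}
    - {"hand": 0, "linear": [22.5, 5.5, 40], "turn": 0}
    - {"hand": 0, "linear": [0, 0, 45], "turn": 0}
    - {"hand": 0, "linear": [0, 0, 45], "turn": 0}
    - {"hand": 0, "linear": [0, 0, 37.5], "turn": 0}
    - {"hand": 0, "linear": [0, 0, 0], "turn": 0}
  newtons: 40

```text
clock: 2.58
ee_pos: [414.8, 198.2, 205.2]
tool_rot: [[-0.938, 0.346, -0.004], [0.346, 0.938, -0.004], [0.003, -0.005, -1.0]]
contact_force: [0.7, -0.4, 1.0]
width: 85.1
```

```bash
python3 - <<'E'
from h import *
c,st=snap('wrist','w2.png'); print(st['clock'],st['ee_pos'],st['contact_force'])
E
```

```text
2.575 [414.82294889 198.19334255 205.18936983] [ 0.67730969 -0.4391485   0.99736766]
```

View pics/w2.png

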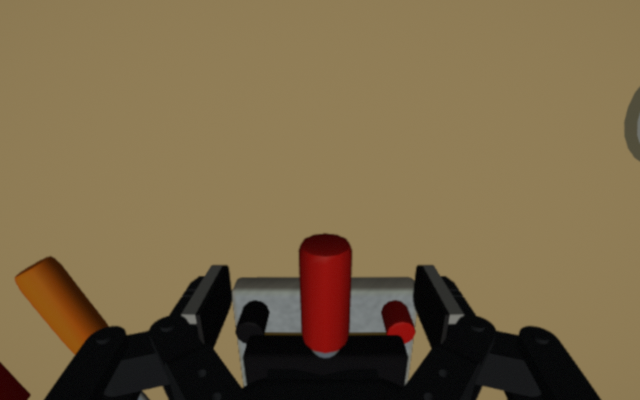

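drive_tool:
  increments:
    - {"hand": 0.9, "linear": [0, 0, 0], "turn": 0}
    - {"hand": 0.9, "linear": [0, 0, 0], "turn": 0}
    - {"hand": 0.9, "linear": [0, 0, 0], "turn": 0}
    - {"hand": 0.9, "linear": [0, 0, 0], "turn": 0}
    - {"hand": 0.9, "linear": [0, 0, 0], "turn": 0}
    - {"hand": 0.9, "linear": [0, 0, 0], "turn": 0}
  newtons: 40

```text
clock: 3.38
ee_pos: [416.4, 198.2, 207.3]
tool_rot: [[-0.938, 0.347, 0.0], [0.347, 0.938, 0.0], [-0.0, 0.0, -1.0]]
contact_force: [0.3, -0.5, 1.2]
width: 21.1
```

```bash
python3 - <<'E'
import numpy as np
r=149
a=0;
th=np.r_[0:2.001:0.1]
x=-r*np.cos(th);z=r*np.sin(th)
for t,dx,dz in zip(th[1:],np.diff(x),np.diff(z)): print(round(t,2),'toolx',round(-dx,1),'toolz',round(-dz,1))
E
```

```text
0.1 toolx -0.7 toolz -14.9
0.2 toolx -2.2 toolz -14.7
0.3 toolx -3.7 toolz -14.4
0.4 toolx -5.1 toolz -14.0
0.5 toolx -6.5 toolz -13.4
0.6 toolx -7.8 toolz -12.7
0.7 toolx -9.0 toolz -11.9
0.8 toolx -10.2 toolz -10.9
0.9 toolx -11.2 toolz -9.8
1.0 toolx -12.1 toolz -8.7
1.1 toolx -12.9 toolz -7.4
1.2 toolx -13.6 toolz -6.1
1.3 toolx -14.1 toolz -4.7
1.4 toolx -14.5 toolz -3.3
1.5 toolx -14.8 toolz -1.8
1.6 toolx -14.9 toolz -0.3
1.7 toolx -14.8 toolz 1.2
1.8 toolx -14.7 toolz 2.7
1.9 toolx -14.3 toolz 4.1
2.0 toolx -13.8 toolz 5.5
```

drive_tool:
  increments:
    - {"hand": 0.9, "linear": [-0.7, 0, -14.9], "turn": 0}
    - {"hand": 0.9, "linear": [-2.2, 0, -14.7], "turn": 0}
    - {"hand": 0.9, "linear": [-3.7, 0, -14.4], "turn": 0}
    - {"hand": 0.9, "linear": [-5.1, 0, -14.0], "turn": 0}
    - {"hand": 0.9, "linear": [0, 0, 0], "turn": 0}

```text
clock: 4.0
ee_pos: [427.1, 194.2, 265.5]
tool_rot: [[-0.938, 0.347, -0.001], [0.347, 0.938, 0.0], [0.001, 0.0, -1.0]]
contact_force: [1.3, 3.4, -6.2]
width: 21.0
```

```bash
python3 - <<'E'
from h import *
c,st=snap('wrist','w3.png'); print(st['clock'],st['ee_pos'],st['contact_force'],st['width'])
E
```

```text
4.0 [427.07145145 194.2314197  265.48570944] [ 1.34005546  3.37681111 -6.24217344] 21.007830879364487
```

View pics/w3.png

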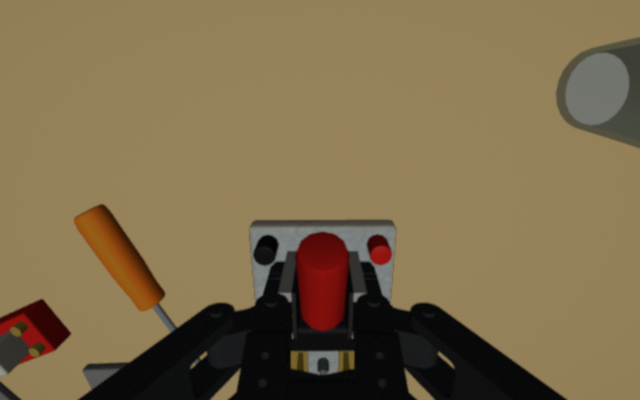

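Handle is between the pads, with its end at (322,245) pitched up; it is following. Continue the arc.

drive_tool:
  increments:
    - {"hand": 0.9, "linear": [-6.5, 0, -13.4], "turn": 0}
    - {"hand": 0.9, "linear": [-7.8, 0, -12.7], "turn": 0}
    - {"hand": 0.9, "linear": [-9.0, 0, -11.9], "turn": 0}
    - {"hand": 0.9, "linear": [-10.2, 0, -10.9], "turn": 0}
    - {"hand": 0.9, "linear": [-11.2, 0, -9.8], "turn": 0}
    - {"hand": 0.9, "linear": [-12.1, 0, -8.7], "turn": 0}

```text
clock: 4.8
ee_pos: [479.6, 175.2, 331.4]
tool_rot: [[-0.938, 0.345, -0.003], [0.345, 0.938, -0.0], [0.003, -0.001, -1.0]]
contact_force: [1.4, 5.9, -11.0]
width: 20.5
```

drive_tool:
  increments:
    - {"hand": 0.9, "linear": [-12.9, 0, -7.4], "turn": 0}
    - {"hand": 0.9, "linear": [-13.6, 0, -6.1], "turn": 0}
    - {"hand": 0.9, "linear": [-14.1, 0, -4.7], "turn": 0}
    - {"hand": 0.9, "linear": [-14.5, 0, -3.3], "turn": 0}
    - {"hand": 0.9, "linear": [-14.8, 0, -1.8], "turn": 0}
    - {"hand": 0.9, "linear": [-14.9, 0, -0.3], "turn": 0}

```text
clock: 5.55
ee_pos: [561.1, 145.1, 356.5]
tool_rot: [[-0.938, 0.346, 0.001], [0.346, 0.938, 0.0], [-0.001, 0.001, -1.0]]
contact_force: [2.8, 4.3, -7.6]
width: 19.4
```

drive_tool:
  increments:
    - {"hand": 0.9, "linear": [-14.8, 0, 1.2], "turn": 0}
    - {"hand": 0.9, "linear": [-14.7, 0, 2.7], "turn": 0}
    - {"hand": 0.9, "linear": [-14.3, 0, 4.1], "turn": 0}
    - {"hand": 0.9, "linear": [-13.8, 0, 5.5], "turn": 0}
    - {"hand": 0.9, "linear": [-2, 0, 1], "turn": 0}
    - {"hand": 0.9, "linear": [0, 0, 0], "turn": 0}

```text
clock: 6.3
ee_pos: [615.9, 124.2, 341.2]
tool_rot: [[-0.938, 0.347, -0.001], [0.347, 0.938, -0.001], [0.0, -0.001, -1.0]]
contact_force: [2.8, 0.4, -0.4]
width: 8.6
```

```bash
python3 - <<'E'
from h import *
c,st=snap('wrist','w4.png'); print(st['clock'],st['ee_pos'],st['contact_force'],st['width'])
c,st=snap('side','s4.png')
cv2.imwrite('pics/s4z.png',cv2.resize(c['color'][120:280,200:400,::-1],None,fx=3.5,fy=3.5))
E
```

```text
6.3 [615.92910782 124.19013566 341.22930781] [ 2.81730278  0.39712936 -0.3680482 ] 8.56486302881061
```

View pics/w4.png

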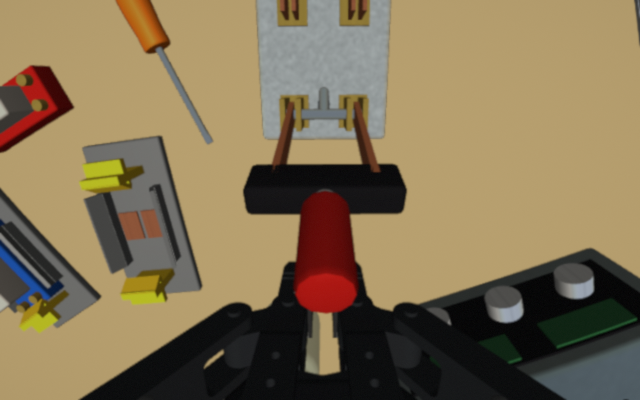

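View pics/s4z.png

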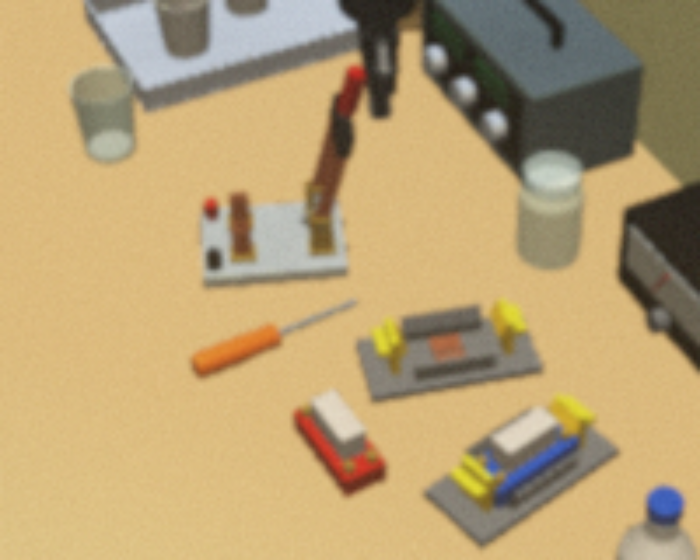

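drive_tool:
  increments:
    - {"hand": 1, "linear": [-12, 0, -20], "turn": 0}
    - {"hand": 1, "linear": [0, 0, -60], "turn": 0}
    - {"hand": 1, "linear": [56, 0, 0], "turn": 0}
    - {"hand": 1, "linear": [56, 0, 0], "turn": 0}
    - {"hand": 1, "linear": [0, 0, 31], "turn": 0}
    - {"hand": 1, "linear": [0, 0, 31], "turn": 0}
    - {"hand": 1, "linear": [0, 0, 0], "turn": 0}

```text
clock: 7.28
ee_pos: [520.8, 159.1, 358.2]
tool_rot: [[-0.938, 0.346, -0.004], [0.346, 0.938, -0.001], [0.003, -0.003, -1.0]]
contact_force: [0.4, 0.0, 1.1]
width: 0.1
```

```bash
python3 - <<'E'
from h import *
c,st=snap('wrist','w5.png'); print(st['clock'],st['ee_pos'],st['contact_force'],st['width'])
E
```

```text
7.275 [520.84543077 159.14046419 358.2011316 ] [0.40317453 0.02897103 1.08609785] 0.11694730815287806
```

View pics/w5.png

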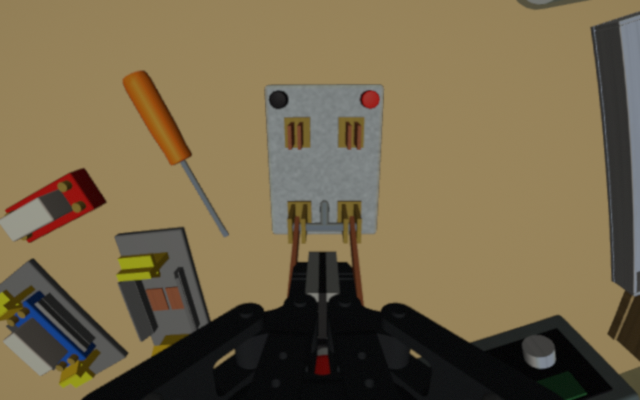

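drive_tool:
  increments:
    - {"hand": 1, "linear": [-25, 0, 0], "turn": 0}
    - {"hand": 1, "linear": [-15, 0, 0], "turn": 0}
    - {"hand": 1, "linear": [-15, 0, 0], "turn": 0}
    - {"hand": 1, "linear": [-10, 0, 0], "turn": 0}
    - {"hand": 1, "linear": [-5, 0, 0], "turn": 0}
    - {"hand": 1, "linear": [-3, 0, 0], "turn": 0}
    - {"hand": 1, "linear": [0, 0, 0], "turn": 0}

```text
clock: 8.2
ee_pos: [590.6, 133.8, 359.6]
tool_rot: [[-0.938, 0.347, -0.0], [0.347, 0.938, -0.0], [0.0, -0.0, -1.0]]
contact_force: [-0.4, 0.8, 0.6]
width: -0.0
```

drive_tool:
  increments:
    - {"hand": 1, "linear": [-3, 0, 0], "turn": 0}
    - {"hand": 1, "linear": [-3, 0, 0], "turn": 0}
    - {"hand": 1, "linear": [0, 0, 0], "turn": 0}

```text
clock: 8.57
ee_pos: [594.2, 133.0, 359.2]
tool_rot: [[-0.939, 0.345, -0.007], [0.345, 0.939, 0.001], [0.007, -0.001, -1.0]]
contact_force: [-16.4, 2.4, 6.0]
width: 0.0
```

drive_tool:
  increments:
    - {"hand": 1, "linear": [25, 0, 0], "turn": 0}
    - {"hand": 1, "linear": [0, 0, -45], "turn": 0}
    - {"hand": 0.5, "linear": [0, -55, 0], "turn": 0}
    - {"hand": 0, "linear": [-9, -57, 0], "turn": 0}
    - {"hand": 0, "linear": [-9, -57, 0], "turn": 0}
    - {"hand": 0, "linear": [-9, -57, 0], "turn": 0}
    - {"hand": 0, "linear": [-9, -57, 0], "turn": 0}
    - {"hand": 0, "linear": [-15, -57, 0], "turn": 0}

```text
clock: 9.57
ee_pos: [502.1, -198.2, 405.4]
tool_rot: [[-0.938, 0.346, 0.002], [0.346, 0.938, 0.0], [-0.002, 0.001, -1.0]]
contact_force: [1.1, -0.1, -0.1]
width: 85.1
```

drive_tool:
  increments:
    - {"hand": 0, "linear": [0, 0, 0], "turn": 0}
    - {"hand": 0, "linear": [0, 0, 0], "turn": 0}

```text
clock: 9.82
ee_pos: [502.9, -196.1, 404.9]
tool_rot: [[-0.938, 0.347, 0.001], [0.347, 0.938, 0.0], [-0.0, 0.0, -1.0]]
contact_force: [-1.1, 0.4, 0.3]
width: 85.3
```

```bash
python3 - <<'E'
from h import *
import pickle
c,st=snap('wrist','w6.png'); print(st['clock'],st['ee_pos'],st['tool_rot'].round(4).tolist(),st['q'].round(1));pickle.dump((c,st),open('w6.pkl','wb'))
c,st=snap('side','s6.png')
cv2.imwrite('pics/s6z.png',cv2.resize(c['color'][120:280,200:400,::-1],None,fx=3.5,fy=3.5))
E
```

```text
9.825 [ 502.93815971 -196.0837286   404.8557288 ] [[-0.9379, 0.3469, 0.0006], [0.3469, 0.9379, 0.0002], [-0.0005, 0.0004, -1.0]] [-22.6   6.6  42.8 101.1  -4.7  74.   91.1]
```

View pics/w6.png

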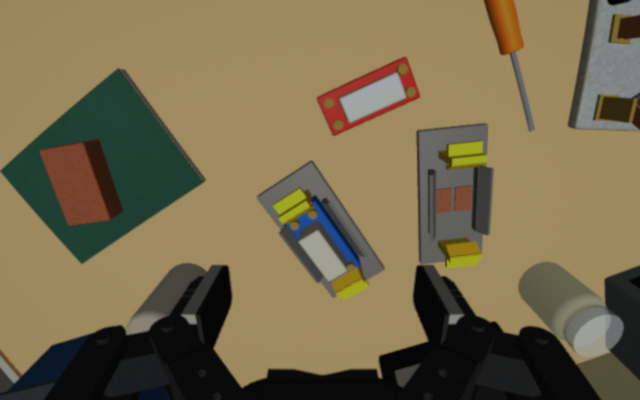

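View pics/s6z.png

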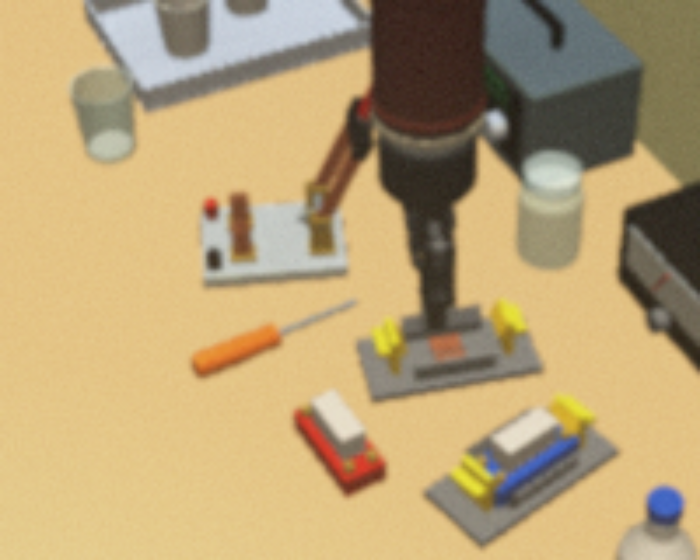

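```bash
python3 - <<'E'
from h import *
import pickle
c,st=pickle.load(open('w6.pkl','rb'))
im=c['color'];hsv=cv2.cvtColor(im,cv2.COLOR_RGB2HSV);H,S,V=hsv[...,0],hsv[...,1],hsv[...,2]
def rect(m,box,z,name):
    mm=np.zeros_like(m,np.uint8);x0,y0,x1,y1=box;mm[y0:y1,x0:x1]=m[y0:y1,x0:x1]
    cs,_=cv2.findContours(mm,0,1);k=max(cs,key=cv2.contourArea)
    P=onplane(c,cv2.convexHull(k).reshape(-1,2),z,st)[:,:2].astype(np.float32)
    (cen,wh,a)=cv2.minAreaRect(P);la=a if wh[0]>wh[1] else a+90
    print(name,cv2.contourArea(k),np.round(cen,1),np.round(wh,1),'long axis',round((la+90)%180-90,1)); return k
rect((S<60)&(V>120),(325,60,415,125),54,'block')
rect(((H<7)|(H>173))&(S>120),(305,45,430,145),24,'redbase')
grey=(S<60)&(V<150)
k=rect(cv2.morphologyEx(((H<13)|(H>35)|(S<70)).astype(np.uint8),cv2.MORPH_OPEN,np.ones((3,3)))>0,(405,110,505,275),10,'holder')
cs=cv2.approxPolyDP(cv2.convexHull(k),6,True)[:,0];print(cs.tolist());print(onplane(c,cs,10,st).round(1).tolist())
yel=(H>22)&(H<34)&(S>180)&(V>110)
for b,n in(((430,130,500,172),'ytop'),((430,232,495,270),'ybot')): rect(yel,b,50,n)
rect((H<12)&(S>90)&(V>60)&(V<220),(433,184,476,215),10,'copper')
cv2.imwrite('pics/w6z.png',cv2.resize(im[40:280,300:520,::-1],None,fx=2.5,fy=2.5,interpolation=cv2.INTER_CUBIC))
E
```

```text
block 1611.0 [ 447.7 -125.4] [25.  58.9] long axis -86.2
redbase 3926.5 [ 447.6 -125.6] [42.9 98.1] long axis -85.9
holder 7198.5 [594.1 -60.9] [ 89.  169.6] long axis -13.7
[[486, 124], [489, 233], [481, 247], [421, 263], [417, 132]]
[[520.8, -8.2, 10.0], [655.1, -30.2, 10.0], [671.0, -43.6, 10.0], [665.7, -121.8, 10.0], [503.1, -84.3, 10.0]]
ytop 377.0 [527.1 -51.7] [34.3 12.9] long axis 76.6
ybot 638.0 [644.8 -78.4] [39.6 29.8] long axis 76.9
copper 362.5 [597.7 -51.9] [19.6 30.5] long axis -12.5
```

View pics/w6z.png

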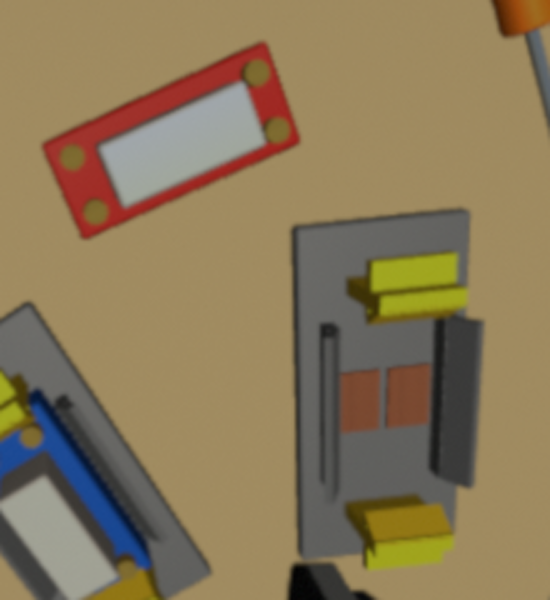

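drive_tool:
  increments:
    - {"hand": 0, "linear": [38, 23.5, 0], "turn": 0}
    - {"hand": 0, "linear": [38.4, 23.5, 0], "turn": 0}
    - {"hand": 0, "linear": [0, 0, 15], "turn": 10}
    - {"hand": 0, "linear": [0, 0, 15], "turn": 10}
    - {"hand": 0, "linear": [0, 0, 15], "turn": 10}
    - {"hand": 0, "linear": [0, 0, 15], "turn": 10}
    - {"hand": 0, "linear": [0, 0, 15], "turn": 10}
    - {"hand": 0, "linear": [0, 0, 15], "turn": 10}
  newtons: 70

```text
clock: 10.92
ee_pos: [447.7, -124.3, 314.4]
tool_rot: [[-0.166, 0.986, 0.0], [0.986, 0.166, 0.0], [0.0, 0.0, -1.0]]
contact_force: [0.2, -0.9, 0.3]
width: 85.3
```

drive_tool:
  increments:
    - {"hand": 0, "linear": [0, 0, 20], "turn": 5.7}
    - {"hand": 0, "linear": [0, 0, 20], "turn": 0}
    - {"hand": 0, "linear": [0, 0, 0], "turn": 0}
    - {"hand": 0, "linear": [0, 0, 0], "turn": 0}

```text
clock: 11.42
ee_pos: [447.8, -125.2, 275.4]
tool_rot: [[-0.071, 0.997, 0.001], [0.997, 0.071, -0.0], [-0.0, 0.001, -1.0]]
contact_force: [0.6, -0.6, 0.8]
width: 85.4
```

```bash
python3 - <<'E'
from h import *
import pickle
c,st=snap('wrist','w7.png'); print(st['clock'],st['ee_pos'],st['tool_rot'].round(4).tolist(),st['q'].round(1));pickle.dump((c,st),open('w7.pkl','wb'))
E
```

```text
11.425 [ 447.82143824 -125.16678642  275.41837155] [[-0.0714, 0.9974, 0.0006], [0.9974, 0.0714, -0.0001], [-0.0001, 0.0006, -1.0]] [-26.    3.8  37.8 119.3  -2.8  57.7  17.4]
```

View pics/w7.png

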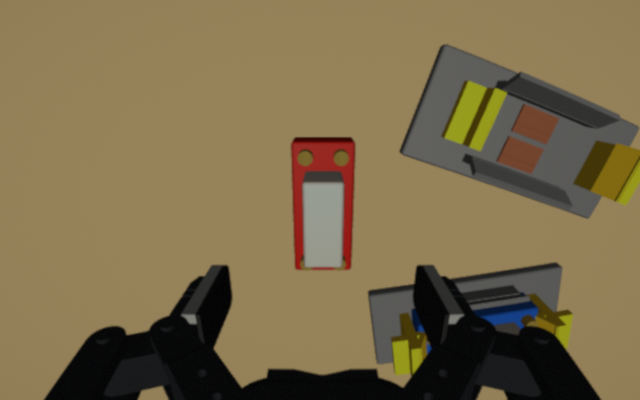

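```bash
python3 - <<'E'
from h import *
import pickle
c,st=pickle.load(open('w7.pkl','rb'))
im=c['color'];hsv=cv2.cvtColor(im,cv2.COLOR_RGB2HSV);H,S,V=hsv[...,0],hsv[...,1],hsv[...,2]
mm=np.zeros(H.shape,np.uint8);mm[170:272,295:350]=((S<60)&(V>120))[170:272,295:350]
k=max(cv2.findContours(mm,0,1)[0],key=cv2.contourArea)
P=onplane(c,k.reshape(-1,2),54,st)[:,:2].astype(np.float32);print(cv2.minAreaRect(P))
# plate corners at z=10 
for z,uv in((10,[(445,45),(402,153),(588,216)]),): 
    p=onplane(c,uv,z,st);print(p.round(1)); print('center',(p[0]+p[2])/2,np.degrees(np.arctan2(*(p[2]-p[1])[1::-1])),np.degrees(np.arctan2(*(p[0]-p[1])[1::-1])))
cv2.imwrite('pics/w7z.png',cv2.resize(im[30:230,390:640,::-1],None,fx=3,fy=3,interpolation=cv2.INTER_CUBIC))
E
```

```text
((447.8396301269531, -124.95832824707031), (24.848081588745117, 57.65781784057617), 4.064558029174805)
[[ 521.4   -7.    10. ]
 [ 502.8  -82.    10. ]
 [ 665.2 -120.7   10. ]]
center [593.29526138 -63.85314084  10.        ] -13.406110639924417 76.06635596249215
```

View pics/w7z.png

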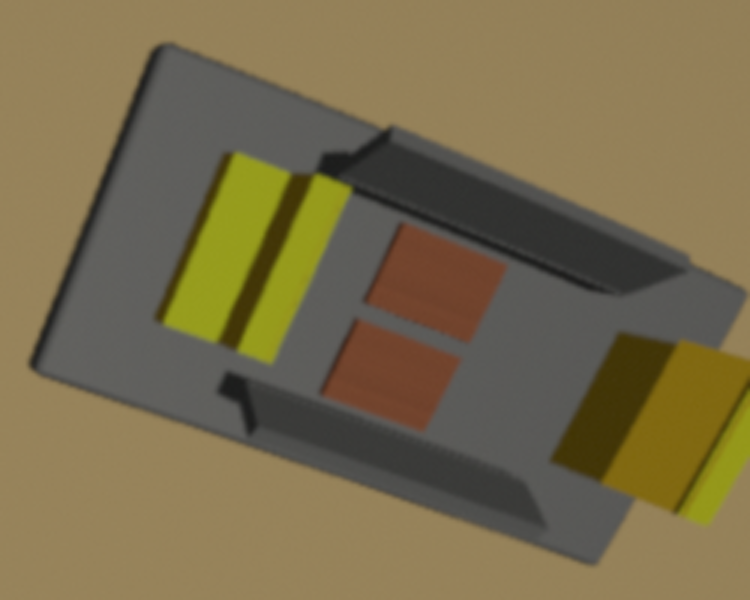

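```bash
python3 - <<'E'
from h import *
import pickle
c,st=pickle.load(open('w7.pkl','rb'))
uv=np.array([(402,222),(507,267),(425,430),(322,393)])/3+[390,30]
p=onplane(c,uv,11,st);print(p.round(1),p.mean(0))
E
```

```text
[[585.2 -39.8  11. ]
 [614.9 -47.5  11. ]
 [604.7 -89.3  11. ]
 [575.1 -82.1  11. ]] [594.98571949 -64.65051664  11.        ]
```

drive_tool:
  increments:
    - {"hand": 0, "linear": [0, 0, 30], "turn": 0}
    - {"hand": 0, "linear": [0, 0, 28], "turn": 0}
    - {"hand": 0, "linear": [0, 0, 16], "turn": 0}
    - {"hand": 0.9, "linear": [0, 0, 0], "turn": 0}
    - {"hand": 0.9, "linear": [0, 0, 0], "turn": 0}
    - {"hand": 0.9, "linear": [0, 0, 0], "turn": 0}
    - {"hand": 0.9, "linear": [0, 0, 0], "turn": 0}
    - {"hand": 0.9, "linear": [0, 0, 0], "turn": 0}

```text
clock: 12.48
ee_pos: [448.0, -125.8, 201.7]
tool_rot: [[-0.07, 0.998, 0.002], [0.998, 0.07, 0.0], [0.0, 0.002, -1.0]]
contact_force: [-1.1, 0.4, 6.6]
width: 24.9
```

drive_tool:
  increments:
    - {"hand": 0.9, "linear": [0, 0, -30], "turn": 0}
    - {"hand": 0.9, "linear": [0, 0, -50], "turn": 0}
    - {"hand": 0.9, "linear": [17, 50, 0], "turn": 0}
    - {"hand": 0.9, "linear": [17, 50, 0], "turn": 0}
    - {"hand": 0.9, "linear": [17, 50, 0], "turn": 0}
    - {"hand": 0.9, "linear": [0, 0, 0], "turn": -10.4}
    - {"hand": 0.9, "linear": [0, 0, 0], "turn": -10.4}
    - {"hand": 0.9, "linear": [0, 0, 0], "turn": -10.4}

```text
clock: 13.48
ee_pos: [593.4, -64.2, 280.7]
tool_rot: [[-0.582, 0.813, -0.001], [0.813, 0.582, -0.0], [0.0, -0.001, -1.0]]
contact_force: [-0.0, 0.7, -2.8]
width: 24.8
```

drive_tool:
  increments:
    - {"hand": 0.9, "linear": [0, 0, 0], "turn": -10.4}
    - {"hand": 0.9, "linear": [0, 0, 0], "turn": -10.4}
    - {"hand": 0.9, "linear": [0, 0, 0], "turn": -10.4}
    - {"hand": 0.9, "linear": [0, 0, 0], "turn": -10.4}
    - {"hand": 0.9, "linear": [0, 0, 0], "turn": 0}
    - {"hand": 0.9, "linear": [0, 0, 0], "turn": 0}

```text
clock: 14.22
ee_pos: [593.4, -64.4, 280.8]
tool_rot: [[-0.973, 0.232, -0.0], [0.232, 0.973, -0.0], [0.0, -0.0, -1.0]]
contact_force: [-0.9, 0.1, -2.4]
width: 24.8
```

```bash
python3 - <<'E'
from h import *
import pickle
c,st=snap('wrist','w8.png'); print(st['clock'],st['ee_pos'],st['tool_rot'].round(4).tolist(),st['q'].round(1),st['contact_force'],st['width']);pickle.dump((c,st),open('w8.pkl','wb'))
E
```

```text
14.225 [593.39818505 -64.39027847 280.77033484] [[-0.9727, 0.2321, -0.0001], [0.2321, 0.9727, -0.0], [0.0001, -0.0001, -1.0]] [-16.8  19.2  22.6 100.9  -8.3  61.5  85.3] [-0.88291152  0.0591103  -2.36461968] 24.837189445808757
```

View pics/w8.png

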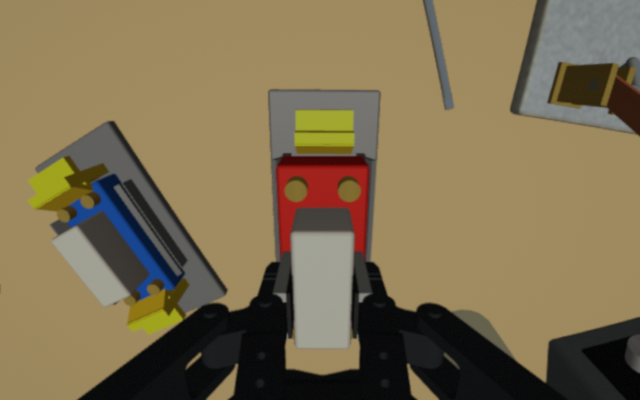

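```bash
python3 - <<'E'
from h import *
import pickle
c,st=pickle.load(open('w8.pkl','rb'))
im=c['color']
cv2.imwrite('pics/w8z.png',cv2.resize(im[80:280,240:410,::-1],None,fx=3,fy=3,interpolation=cv2.INTER_CUBIC))
hsv=cv2.cvtColor(im,cv2.COLOR_RGB2HSV);H,S,V=hsv[...,0],hsv[...,1],hsv[...,2]
red=((H<7)|(H>173))&(S>150)
yel=(H>22)&(H<34)&(S>150)&(V>90)
R=np.array(st['tool_rot']);p=np.array(st['ee_pos'])
def tf(uv,z): return ((onplane(c,uv,z,st)-p)@R)
for r in(170,190,210,230,245):
    x=np.where(red[r,250:400])[0]+250; print('red',r,x.min(),x.max(),tf([(x.min()-.5,r),(x.max()+.5,r)],103)[:,:2].round(1).tolist())
rows=np.where(red[:,322])[0]; print('red rows',rows.min())
for r in(115,122,136,142):
    x=np.where(yel[r,250:400])[0]+250
    if len(x):print('yel',r,x.min(),x.max(),tf([(x.min()-.5,r),(x.max()+.5,r)],50)[:,:2].round(1).tolist())
g=cv2.cvtColor(im,cv2.COLOR_RGB2GRAY).astype(int)
for r in(95,102,120,140):
    print(r,'plate',g[r,262:276].tolist(),g[r,370:386].tolist())
E
```

```text
red 170 276 368 [[49.0, -22.4], [49.0, 20.7]]
red 190 277 367 [[39.3, -22.4], [39.3, 20.7]]
red 210 278 367 [[29.2, -22.3], [29.2, 21.2]]
red 230 279 366 [[18.6, -22.3], [18.6, 21.2]]
red 245 280 365 [[10.3, -22.2], [10.3, 21.1]]
red rows 157
yel 115 296 352 [[69.7, -16.7], [69.7, 17.4]]
yel 122 296 352 [[65.6, -16.8], [65.6, 17.6]]
yel 136 295 353 [[57.2, -17.6], [57.2, 18.4]]
yel 142 295 353 [[53.5, -17.7], [53.5, 18.5]]
95 plate [140, 141, 140, 141, 141, 131, 103, 98, 112, 117, 116, 117, 117, 117] [117, 117, 117, 117, 118, 118, 117, 115, 107, 93, 102, 131, 141, 141, 141, 140]
102 plate [141, 141, 140, 141, 140, 132, 103, 93, 108, 115, 116, 116, 116, 116] [116, 117, 116, 117, 116, 116, 117, 114, 101, 99, 129, 140, 141, 141, 141, 140]
120 plate [141, 140, 141, 140, 141, 139, 129, 102, 98, 110, 114, 115, 115, 115] [115, 115, 116, 116, 116, 115, 113, 101, 100, 126, 139, 141, 141, 140, 141, 141]
140 plate [141, 141, 141, 141, 140, 141, 139, 125, 98, 98, 110, 113, 113, 113] [113, 113, 113, 114, 114, 110, 100, 97, 122, 138, 141, 141, 141, 141, 141, 141]
```

View pics/w8z.png

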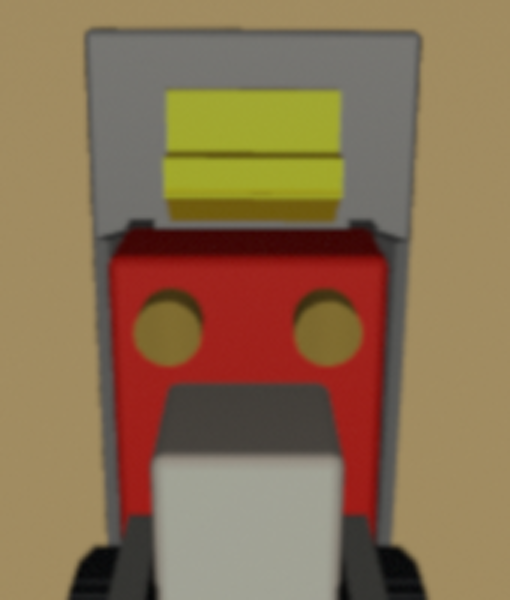

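```bash
python3 - <<'E'
from h import *
import pickle
c,st=pickle.load(open('w8.pkl','rb'))
R=np.array(st['tool_rot']);p=np.array(st['ee_pos'])
def tf(uv,z): return ((onplane(c,uv,z,st)-p)@R)[:,:2].round(1).tolist()
im=c['color'];g=cv2.cvtColor(im,cv2.COLOR_RGB2GRAY).astype(int)
print(g[84:98,300].tolist(), im[152:172,322,0].tolist())
print('edge',tf([(320,90.5)],10),'plate r95',tf([(267.8,95),(380.7,95)],10),'r140',tf([(269,140),(378,140)],10))
print('modfront top', [tf([(322,r)],103) for r in(165,166,167)],'bottom',tf([(322,157)],79))
E
```

```text
[140, 141, 140, 139, 131, 109, 90, 100, 112, 116, 117, 117, 117, 117] [111, 112, 111, 101, 73, 60, 60, 61, 62, 62, 62, 65, 77, 106, 130, 142, 150, 158, 160, 161]
edge [[83.4, -2.2]] plate r95 [[80.5, -39.1], [80.6, 40.7]] r140 [[48.7, -39.8], [48.7, 40.4]]
modfront top [[[51.4, -0.8]], [[50.9, -0.8]], [[50.4, -0.8]]] bottom [[50.2, -0.8]]
```

drive_tool:
  increments:
    - {"hand": 0.9, "linear": [-1.5, 1.2, 0], "turn": 0}
    - {"hand": 0.9, "linear": [0, 0, 15], "turn": 0}
    - {"hand": 0.9, "linear": [0, 0, 12], "turn": 0}
    - {"hand": 0.9, "linear": [0, 0, 0], "turn": 0}
    - {"hand": 0.9, "linear": [0, 0, 0], "turn": 0}
  newtons: 90

```text
clock: 14.9
ee_pos: [595.2, -63.6, 253.6]
tool_rot: [[-0.974, 0.228, -0.0], [0.228, 0.974, -0.0], [0.0, -0.0, -1.0]]
contact_force: [0.6, -0.2, -2.2]
width: 24.5
```

```bash
python3 - <<'E'
from h import *
c,st=snap('wrist','w9.png'); print(st['clock'],st['ee_pos'],st['contact_force'],st['width'])
c,st=snap('side','s9.png')
cv2.imwrite('pics/s9z.png',cv2.resize(c['color'][180:280,270:400,::-1],None,fx=5,fy=5))
E
```

```text
14.9 [595.20216709 -63.57005352 253.60343519] [ 0.56054634 -0.22933616 -2.22433896] 24.544985654184106
```

View pics/w9.png

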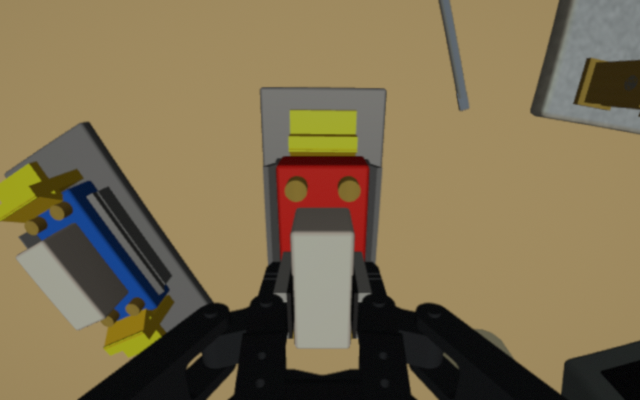

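View pics/s9z.png

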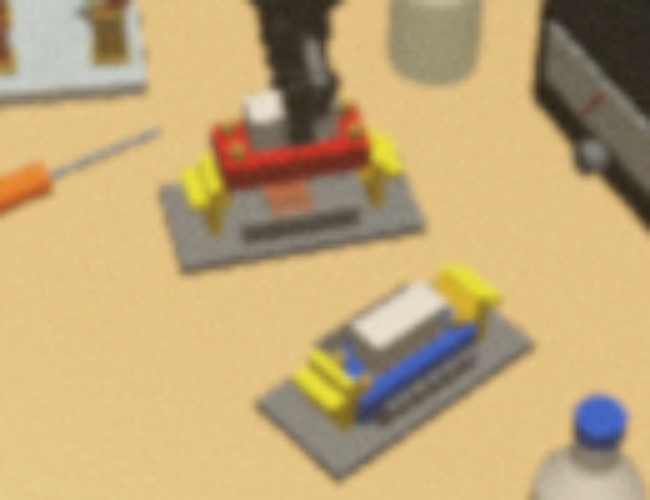

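drive_tool:
  increments:
    - {"hand": 0.9, "linear": [0, 0, 5], "turn": 0}
    - {"hand": 0.9, "linear": [0, 0, 5], "turn": 0}
    - {"hand": 0.9, "linear": [0, 0, 5], "turn": 0}
    - {"hand": 0.9, "linear": [0, 0, 5], "turn": 0}

```text
clock: 15.5
ee_pos: [595.2, -63.5, 233.3]
tool_rot: [[-0.974, 0.228, -0.0], [0.228, 0.974, -0.0], [0.0, -0.0, -1.0]]
contact_force: [0.0, 0.3, -0.3]
width: 24.7
```

drive_tool:
  increments:
    - {"hand": 0.9, "linear": [0, 0, 5], "turn": 0}
    - {"hand": 0.9, "linear": [0, 0, 5], "turn": 0}

```text
clock: 15.75
ee_pos: [595.1, -63.5, 223.2]
tool_rot: [[-0.974, 0.228, -0.0], [0.228, 0.974, -0.0], [0.0, -0.0, -1.0]]
contact_force: [0.7, 0.8, -0.2]
width: 24.3
```

drive_tool:
  increments:
    - {"hand": 0.9, "linear": [0, 0, 5], "turn": 0}
    - {"hand": 0.9, "linear": [0, 0, 3], "turn": 0}

```text
clock: 16.0
ee_pos: [595.1, -63.5, 215.2]
tool_rot: [[-0.974, 0.228, -0.001], [0.228, 0.974, -0.0], [0.001, -0.0, -1.0]]
contact_force: [1.5, -0.3, -5.6]
width: 24.2
```

```bash
python3 - <<'E'
from h import *
c,st=snap('wrist','w10.png'); print(st['clock'],st['ee_pos'],st['contact_force'],st['width'])
c,st=snap('side','s10.png')
cv2.imwrite('pics/s10z.png',cv2.resize(c['color'][180:280,270:400,::-1],None,fx=5,fy=5))
E
```

```text
16.0 [595.06405917 -63.48839784 215.18122664] [ 1.45359078 -0.32166595 -5.57683449] 24.173668261672148
```

View pics/w10.png

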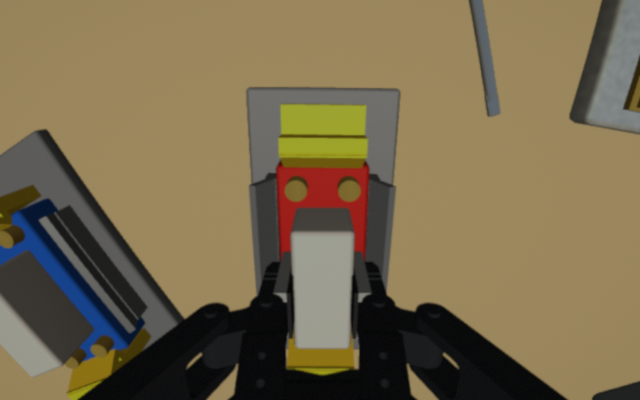

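View pics/s10z.png

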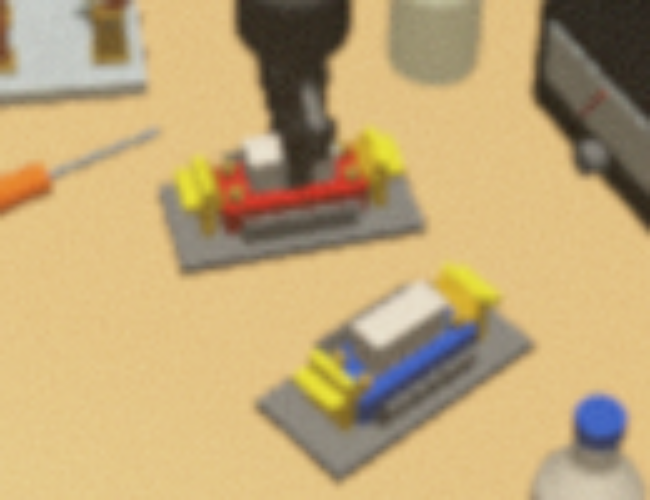

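drive_tool:
  increments:
    - {"hand": 0.9, "linear": [0, 0, 2], "turn": 0}
    - {"hand": 0.9, "linear": [0, 0, 1.5], "turn": 0}
    - {"hand": 0.9, "linear": [0, 0, 0], "turn": 0}

```text
clock: 16.48
ee_pos: [595.2, -63.5, 212.2]
tool_rot: [[-0.974, 0.228, -0.0], [0.228, 0.974, -0.0], [0.0, -0.0, -1.0]]
contact_force: [0.3, 0.9, -2.4]
width: 24.9
```

drive_tool:
  increments:
    - {"hand": 0.9, "linear": [0, 0, 1.5], "turn": 0}
    - {"hand": 0.9, "linear": [0, 0, 1.5], "turn": 0}
    - {"hand": 0.9, "linear": [0, 0, 0], "turn": 0}

```text
clock: 16.85
ee_pos: [595.3, -63.7, 211.8]
tool_rot: [[-0.974, 0.228, 0.0], [0.228, 0.974, 0.001], [-0.0, 0.001, -1.0]]
contact_force: [-12.1, 1.8, 23.5]
width: 24.1
```

drive_tool:
  increments:
    - {"hand": 0.9, "linear": [0, 0, -2], "turn": 0}
    - {"hand": 0, "linear": [0, 0, 0], "turn": 0}
    - {"hand": 0, "linear": [0, 0, 0], "turn": 0}
    - {"hand": 0, "linear": [0, 0, 0], "turn": 0}

```text
clock: 17.35
ee_pos: [595.3, -63.5, 211.1]
tool_rot: [[-0.974, 0.228, -0.0], [0.228, 0.974, -0.0], [0.0, -0.0, -1.0]]
contact_force: [0.5, 1.0, -0.2]
width: 77.7
```

drive_tool:
  increments:
    - {"hand": 0, "linear": [0, 0, -50], "turn": 0}
    - {"hand": 0, "linear": [0, 0, -55], "turn": 0}
    - {"hand": 0, "linear": [0, -50, -40], "turn": 0}
    - {"hand": 0, "linear": [30, -50, 0], "turn": 0}
    - {"hand": 0, "linear": [0, 0, 0], "turn": 0}

```text
clock: 17.98
ee_pos: [540.8, -157.4, 356.1]
tool_rot: [[-0.972, 0.235, 0.001], [0.235, 0.972, -0.001], [-0.001, -0.001, -1.0]]
contact_force: [0.5, 1.2, 0.4]
width: 85.2
```

```bash
python3 - <<'E'
from h import *
import pickle
c,st=snap('wrist','w11.png'); print(st['clock'],st['ee_pos'],st['contact_force'],st['width']);pickle.dump((c,st),open('w11.pkl','wb'))
cv2.imwrite('pics/w11z.png',cv2.resize(c['color'][60:300,320:620,::-1],None,fx=2.5,fy=2.5,interpolation=cv2.INTER_CUBIC))
c,st=snap('side','s11.png')
cv2.imwrite('pics/s11z.png',cv2.resize(c['color'][180:280,270:400,::-1],None,fx=5,fy=5))
E
```

```text
17.975 [ 540.80624434 -157.42104609  356.07660425] [0.50551699 1.24717238 0.41388972] 85.23497163655597
```

View pics/w11.png

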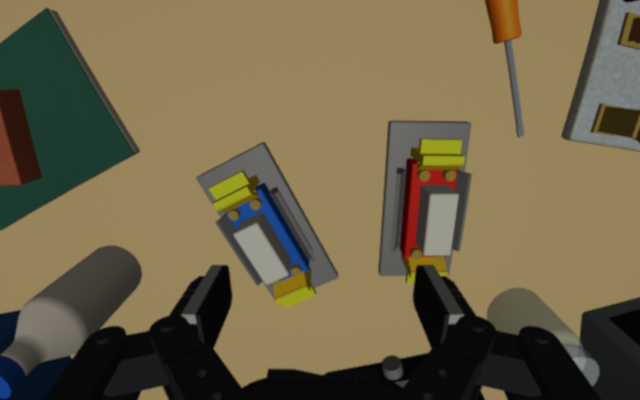

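View pics/s11z.png

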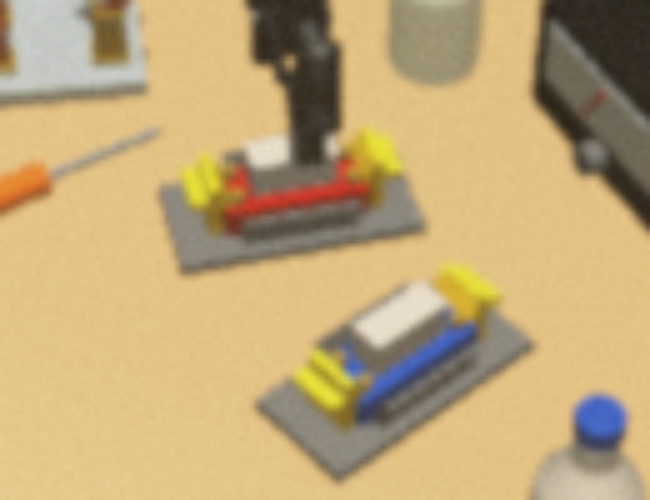

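drive_tool:
  increments:
    - {"hand": 1, "linear": [0, 0, -20], "turn": 6.7}
    - {"hand": 1, "linear": [-3.4, 58.2, 0], "turn": 0}
    - {"hand": 1, "linear": [-3.4, 58.2, 0], "turn": 0}
    - {"hand": 1, "linear": [-3.4, 58.2, 0], "turn": 0}
    - {"hand": 1, "linear": [-3.4, 58.2, 0], "turn": 0}
    - {"hand": 1, "linear": [-3.4, 58.2, 0], "turn": 0}
    - {"hand": 1, "linear": [0, 0, 13], "turn": 0}
    - {"hand": 1, "linear": [0, 0, 0], "turn": 0}

```text
clock: 19.08
ee_pos: [658.1, 116.1, 360.1]
tool_rot: [[-0.941, 0.338, -0.003], [0.338, 0.941, -0.001], [0.003, -0.002, -1.0]]
contact_force: [-0.5, -1.3, 0.0]
width: 0.0
```

```bash
python3 - <<'E'
from h import *
import pickle
c,st=snap('wrist','w12.png'); print(st['clock'],st['ee_pos'],st['tool_rot'].round(3).tolist(),st['contact_force'],st['width']);pickle.dump((c,st),open('w12.pkl','wb'))
c,st=snap('side','s12.png')
cv2.imwrite('pics/s12z.png',cv2.resize(c['color'][120:280,200:400,::-1],None,fx=3.5,fy=3.5))
E
```

```text
19.075 [658.09452784 116.09498952 360.08569913] [[-0.941, 0.338, -0.003], [0.338, 0.941, -0.001], [0.003, -0.002, -1.0]] [-0.53668426 -1.29783146  0.00440451] 0.01713721472233776
```

View pics/w12.png

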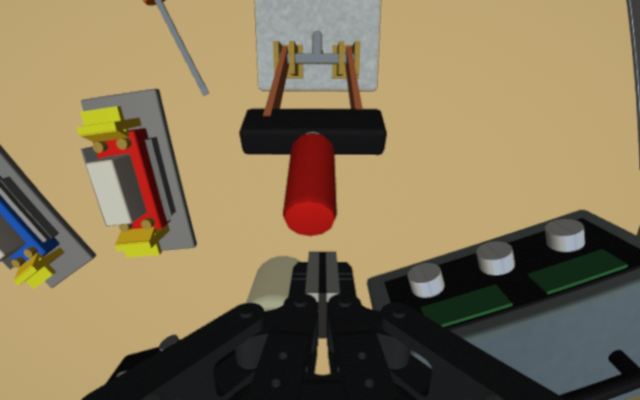

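View pics/s12z.png

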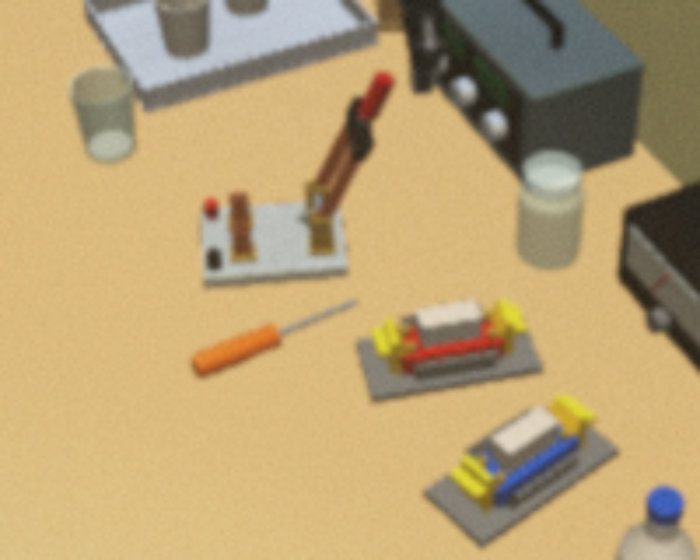

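```bash
python3 - <<'E'
from h import *
import pickle
cw,st12=pickle.load(open('w12.pkl','rb'))
im4=cv2.imread('pics/w4.png')[:,:,::-1]
st4=dict(st12);st4['ee_pos']=np.array([615.929,124.190,341.229]);st4['tool_rot']=np.array([[-0.938,0.347,-0.001],[0.347,0.938,-0.001],[0,-0.001,-1]])
for im,st,boxes in((im4,st4,[(70,150,140,195),(110,260,180,310)]),(cw['color'],st12,[(70,100,140,142),(110,222,165,262)])):
    hsv=cv2.cvtColor(np.ascontiguousarray(im),cv2.COLOR_RGB2HSV);H,S,V=hsv[...,0],hsv[...,1],hsv[...,2]
    yel=((H>20)&(H<34)&(S>150)&(V>150)).astype(np.uint8)
    cen=[]
    for x0,y0,x1,y1 in boxes:
        m=np.zeros_like(yel);m[y0:y1,x0:x1]=yel[y0:y1,x0:x1]
        k=max(cv2.findContours(m,0,1)[0],key=cv2.contourArea)
        P=onplane(cw,k.reshape(-1,2),50,st)[:,:2]
        a=P@[.9737,-.228]; cen.append((cv2.contourArea(k),a.min().round(1),a.max().round(1)))
    print(cen)
for i,(im,box) in enumerate(((im4,(60,120,220,320)),(cw['color'],(60,80,220,280)))):
    x0,y0,x1,y1=box;cv2.imwrite(f'pics/cmp{i}.png',cv2.resize(im[y0:y1,x0:x1,::-1],None,fx=2.5,fy=2.5,interpolation=cv2.INTER_CUBIC))
a=np.hstack([cv2.imread('pics/cmp0.png'),cv2.imread('pics/cmp1.png')]);cv2.imwrite('pics/cmp.png',a)
E
```

```text
[(476.0, np.float64(519.2), np.float64(531.3)), (764.5, np.float64(631.4), np.float64(661.4))]
[(841.0, np.float64(520.4), np.float64(542.3)), (890.0, np.float64(627.6), np.float64(662.7))]
```

View pics/cmp.png

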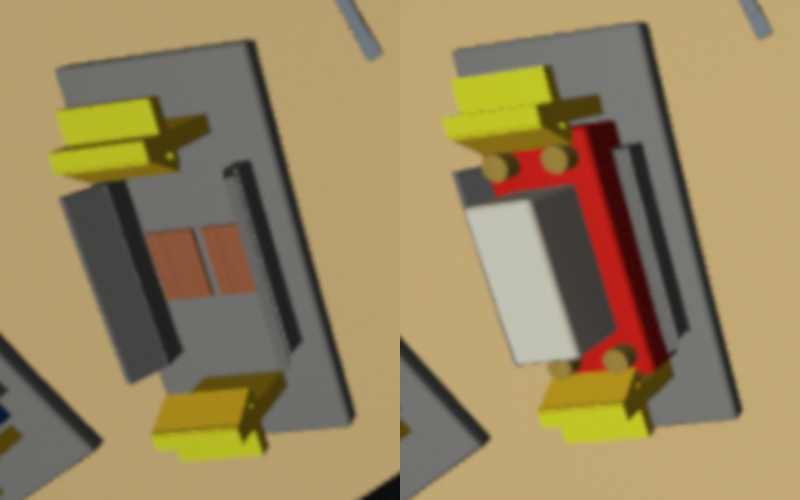

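drive_tool:
  increments:
    - {"hand": 1, "linear": [0, -5, 0], "turn": 0}
    - {"hand": 1, "linear": [18, 0, 0], "turn": 0}
    - {"hand": 1, "linear": [18, 0, 0], "turn": 0}
    - {"hand": 1, "linear": [18, 0, 0], "turn": 0}
    - {"hand": 1, "linear": [18, 0, 0], "turn": 0}
    - {"hand": 1, "linear": [18, 0, 0], "turn": 0}

```text
clock: 19.92
ee_pos: [573.3, 139.0, 365.2]
tool_rot: [[-0.939, 0.343, 0.008], [0.343, 0.939, 0.001], [-0.007, 0.004, -1.0]]
contact_force: [8.6, -1.6, 6.3]
width: -0.0
```

drive_tool:
  increments:
    - {"hand": 1, "linear": [17, 0, 0], "turn": 0}
    - {"hand": 1, "linear": [17, 0, 0], "turn": 0}
    - {"hand": 1, "linear": [17, 0, 0], "turn": 0}
    - {"hand": 1, "linear": [17, 0, 0], "turn": 0}
    - {"hand": 1, "linear": [0, 0, 0], "turn": 0}

```text
clock: 20.55
ee_pos: [507.9, 162.9, 363.2]
tool_rot: [[-0.94, 0.341, 0.001], [0.341, 0.94, 0.001], [-0.001, 0.001, -1.0]]
contact_force: [0.7, -1.3, 0.7]
width: -0.3
```

```bash
python3 - <<'E'
from h import *
c,st=snap('wrist','w13.png'); print(st['clock'],st['ee_pos'],st['contact_force'])
E
```

```text
20.55 [507.92138913 162.9367246  363.19470154] [ 0.65907914 -1.25493293  0.70132035]
```

View pics/w13.png

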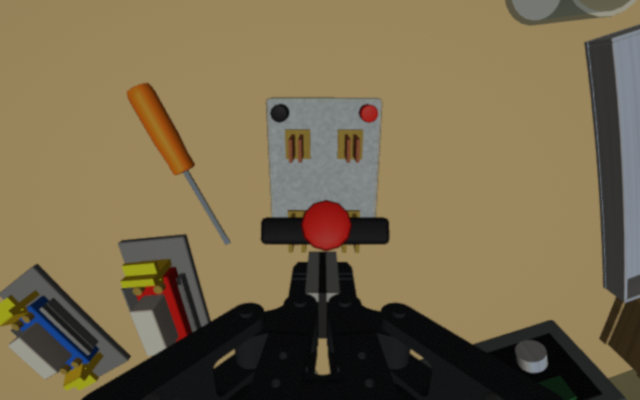

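drive_tool:
  increments:
    - {"hand": 1, "linear": [12, 0, 6], "turn": 0}
    - {"hand": 1, "linear": [12, 0, 8], "turn": 0}
    - {"hand": 1, "linear": [12, 0, 10], "turn": 0}
    - {"hand": 1, "linear": [12, 0, 14], "turn": 0}
    - {"hand": 1, "linear": [10, 0, 14], "turn": 0}
    - {"hand": 1, "linear": [8, 0, 14], "turn": 0}
    - {"hand": 1, "linear": [0, 0, 0], "turn": 0}

```text
clock: 21.48
ee_pos: [445.2, 186.6, 294.9]
tool_rot: [[-0.941, 0.339, -0.002], [0.339, 0.941, -0.001], [0.001, -0.002, -1.0]]
contact_force: [0.1, -0.5, 0.4]
width: 0.1
```

```bash
python3 - <<'E'
from h import *
c,st=snap('wrist','w14.png'); print(st['clock'],st['ee_pos'],st['contact_force'])
E
```

```text
21.475 [445.21741427 186.5673951  294.94464766] [ 0.09220651 -0.53986118  0.37073149]
```

View pics/w14.png

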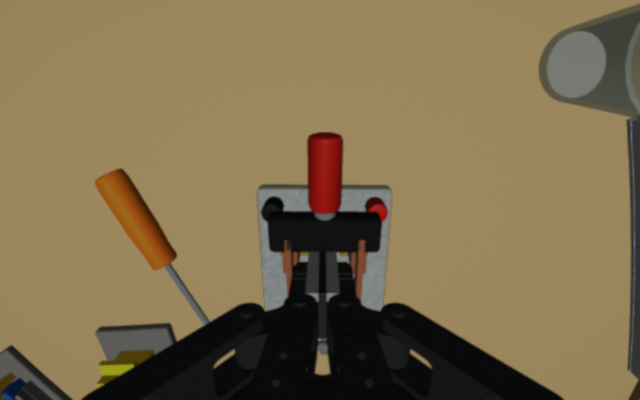

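drive_tool:
  increments:
    - {"hand": 1, "linear": [32, 1, 0], "turn": 0}
    - {"hand": 1, "linear": [0, 0, 25], "turn": 0}
    - {"hand": 1, "linear": [0, 0, 12], "turn": 0}
    - {"hand": 1, "linear": [0, 0, 8], "turn": 0}
    - {"hand": 1, "linear": [0, 0, 6], "turn": 0}
    - {"hand": 1, "linear": [0, 0, 5], "turn": 0}
    - {"hand": 1, "linear": [0, 0, 0], "turn": 0}

```text
clock: 22.4
ee_pos: [416.4, 198.3, 240.1]
tool_rot: [[-0.94, 0.34, -0.0], [0.34, 0.94, -0.0], [0.0, -0.0, -1.0]]
contact_force: [1.1, -0.4, 0.4]
width: -0.4
```

drive_tool:
  increments:
    - {"hand": 1, "linear": [0, 0, 2], "turn": 0}
    - {"hand": 1, "linear": [0, 0, 2], "turn": 0}
    - {"hand": 1, "linear": [0, 0, 0], "turn": 0}

```text
clock: 22.78
ee_pos: [416.4, 198.4, 236.5]
tool_rot: [[-0.94, 0.34, 0.0], [0.34, 0.94, 0.0], [-0.0, 0.0, -1.0]]
contact_force: [-1.4, 0.2, 2.4]
width: -0.1
```

drive_tool:
  increments:
    - {"hand": 1, "linear": [0, 0, 1.5], "turn": 0}
    - {"hand": 1, "linear": [0, 0, 1], "turn": 0}
    - {"hand": 1, "linear": [0, 0, 0], "turn": 0}

```text
clock: 23.15
ee_pos: [416.6, 198.5, 235.7]
tool_rot: [[-0.94, 0.34, 0.0], [0.34, 0.94, 0.001], [0.0, 0.001, -1.0]]
contact_force: [-10.3, -3.7, 28.3]
width: -0.1
```

drive_tool:
  increments:
    - {"hand": 1, "linear": [0, 0, -10], "turn": 0}
    - {"hand": 1, "linear": [0, 0, -40], "turn": 0}
    - {"hand": 1, "linear": [0, 0, -60], "turn": 0}
    - {"hand": 1, "linear": [-30, 0, -50], "turn": 0}
    - {"hand": 1, "linear": [0, 0, 0], "turn": 0}
    - {"hand": 1, "linear": [0, 0, 0], "turn": 0}

```text
clock: 23.9
ee_pos: [444.3, 188.1, 393.3]
tool_rot: [[-0.94, 0.34, -0.001], [0.34, 0.94, -0.0], [0.0, -0.0, -1.0]]
contact_force: [-0.4, 0.4, -0.5]
width: 0.2
```

```bash
python3 - <<'E'
from h import *
c,st=snap('wrist','w15.png'); print(st['clock'],st['ee_pos'],st['contact_force'])
im=c['color'];hsv=cv2.cvtColor(im,cv2.COLOR_RGB2HSV)
m=(((hsv[...,0]<6)|(hsv[...,0]>174))&(hsv[...,1]>170)&(hsv[...,2]>60)).astype(np.uint8)
k=max(cv2.findContours(m[:,290:360].copy(),0,2)[0],key=cv2.contourArea);k=k+[290,0]
top=k[k[:,0,1].argmin(),0];print(top, onplane(c,[top],52,st))
c,st=snap('side','s15.png')
cv2.imwrite('pics/s15z.png',cv2.resize(c['color'][120:280,200:400,::-1],None,fx=3.5,fy=3.5))
c,st=snap('top','t15.png')
E
```

```text
23.9 [444.30427249 188.05497019 393.29319114] [-0.42457834  0.35444487 -0.51425776]
[314 120] [[388.30275933 199.3471986   52.        ]]
```

View pics/w15.png

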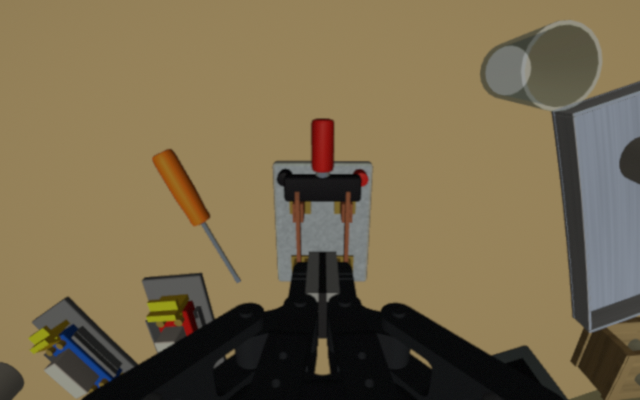

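View pics/s15z.png

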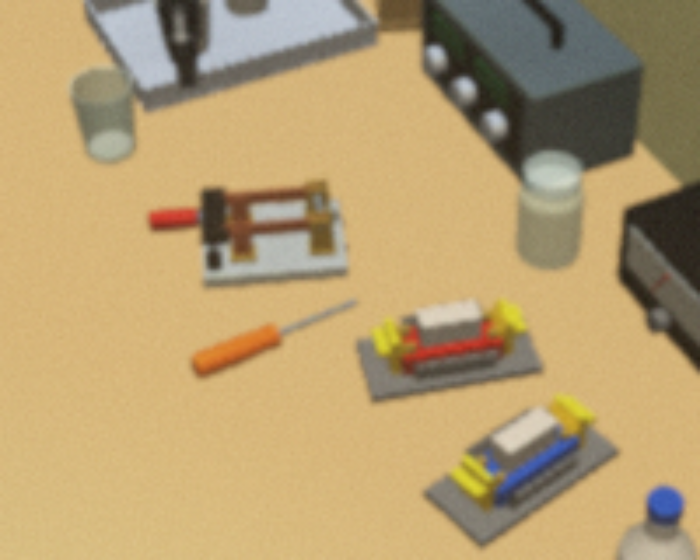

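View pics/t15.png

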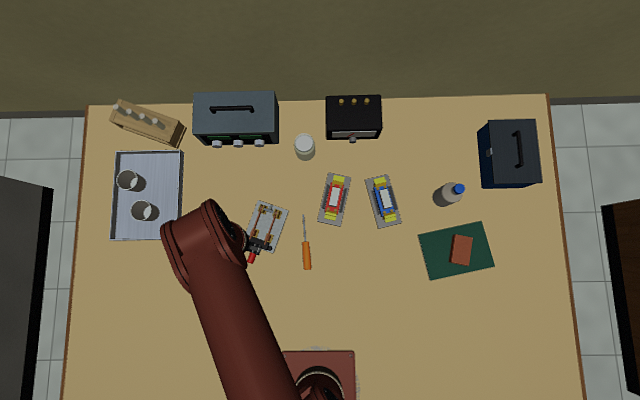

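```bash
python3 -c "
from h import *
print(ctrl.sign_off())"
```

```text
the job is handed in; nothing more can be done
None
```

The job is done and handed in at about 24 s of robot time; it reported no verdict.

**Switch off:** I swung the handle up by gripping it. Partway past upright the fingers slipped off it. I went back with closed fingers and pushed it to its rear stop, reading about 16 N. It still leaned back when I checked before closing it.

**Red module:** I gripped it by its white block, turned it in line with the empty holder and pressed it down until it met the floor. The wrist read 23.5 N there, at the height expected for a seated module, and I then let go. In the wrist pictures both catches sit over the base. Their outer span is 142 mm, the same as when the holder was empty. My sampled force readings did not show the 8 to 20 N wedging load during the push, so the catches are judged shut from the pictures and the height.

**Switch on:** I pushed the handle back over from behind and it dropped by itself. I then pressed it with closed fingertips to the rigid stop, reading about 28 N at the wrist. The fingertips stood at 62.7 mm, against 63 mm expected when home.

**Last checks:** The last pictures show the handle level in the jaws and the arm clear of everything. The blue module, jar, bottle, beaker, screwdriver and sponge look to be where they were. No check failed.

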